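# Power-cycle the wireless repeater

### The arm

A 7-joint arm with a two-finger parallel gripper is mounted at the origin on the work surface. World frame = base frame: x ahead of the robot, y to its left, z up, the work surface at z = 0. Lengths are in mm, angles in rad, forces in N, time in s.
With the tool pointing down it reaches from about 425 to 1025 mm from the base axis. Payload 3.6 kg.
Tool frame: the origin (TCP) lies midway between the tips of the shut fingers; the grasp point (between the pads) lies robot.hold_point_z behind it (robot.hold_point_z is the distance from the TCP to the grasp point, in mm); z points along the fingers, y is the line along which they close (so a half turn about z gives the same grasp; the last joint's range is limited). The gripper opens to 85 mm and grips with 20 to 120 N. Pads are 22 mm wide; open, the fingers measure 114 mm over their backs; the gripper's body (76 mm by 85 mm) begins 54 mm behind the grasp point. The pads swing forward as they close: fully open they stand 13 mm farther back than shut.
Start: joints at [-1.278, 0.591, 0.048, 1.609, -0.033, 0.943, -0.034], TCP at [273.485, 671.443, 231.302] pointing down, gripper open.
Joint ranges: [-2.69, 2.69], [-0.47, 2.24], [-1.27, 1.36], [0.19, 2.51], [-1.53, 4.68], [0.08, 2.07], [-3.09, 3.09]. Speed limits (rad/s): [2.57, 2.57, 3.14, 3.14, 3.14, 3.14, 3.14].

### API

Orientations are given as [roll, pitch, yaw] about the fixed x, y, z axes, in that order (R = Rz(yaw) Ry(pitch) Rx(roll)).
In Python, from station import state, read_camera, robot gives the robot as it stands.
- The arm moves only by the shell command python3 -m creep 'ROWS' [FORCE]. ROWS is JSON, a list of rows, each a list of 3 entries, a list of its own where there are three numbers: the turn, a rotation vector about the tool's x, y, z in degrees, then the shift along the tool's x, y, z in m, then the closure, from -1 (fully open) to 1 (shut). In form: [[[ax, ay, az], [x, y, z], jaw], ...]. A call has exactly 5 rows; each row is the pose to reach, as a shift and turn from the pose commanded when the call began, along the tool's axes at that moment; what a row does not reach only later rows make up. A row lasts 1/10 s, in which the tool goes at most 50 mm and 8.59 degrees, less where a joint would pass 70% of its speed; a pose out of reach is approached as far as the arm can. A call with a gripper value outside its range is refused whole. The fingers move at their own pace and stop on an object; FORCE is the grip in N (left out, the last holds). Time passes only in rows, so rows that repeat a pose let the fingers close, or fill a call up. It gives the time, the measured TCP pose, the force, the opening and the grip force at its end, in the units of the state.
- state(): the state, without advancing time (a new reading comes with each control period).
- read_camera(name): name is "side" or "top" or "wrist"; returns a dict with "pixels" (384x512x3 uint8, blue, green, red), "mtx" (3x3 intrinsics, pixels), "D" ([k1, k2, p1, p2, k3] as OpenCV has them; the pictures are not rectified), "origin" and "rotation" of the camera in the world. Camera axes: x right, y up, looking along -z (the intrinsics and any distortion apply to the point x, -y, -z); pixel columns grow to the right and rows downward; lengths in mm; the calibration is good to about 2 mm. A picture is of the moment at which its call begins. There is no depth.
- robot.sign_off(): hands the job in; it is judged then, once.
The state is a dict: "time": time; "q": joint angles; "joint_velocities": joint speeds; "tau": joint torques, N m; "tcp_pos": TCP position; "tool_rot": TCP orientation; "force": force on the tool from outside, world axes, zero at the start; "torque": the same for the moment, N m; "opening": finger opening in mm; "grasp_force": force on a finger pad.
Only numpy, scipy, OpenCV 4.12 (cv2) and the standard library are available. Lean on these libraries where they do the work, as an engineer would, in place of code of your own. Each camera call takes 0.05 s, during which the arm holds its last target. There are 200 camera calls.

### The job

Restart the wireless repeater (the plug-in block with two stubby antennas) at its outlet on the battery backup unit: with the fingertips, gently press down the raised half of the rocker switch in line with it so that it is fully off, leave it off for three seconds, then press the other half down so that it is fully on again, and withdraw. Do not work the other two switches, do not pick up or shift any of the plugged-in devices, and leave the memory stick and the mouse alone.

Things in the scene. Friction and masses are not known exactly. Their poses are not given: they have to be found in the camera images.
- ups: Black battery backup box fixed to the desk, 190 (x) by 250 (y) by 80 mm high. Origin: centre of its underside; x points away from the robot (turned up to 0.35 rad), y left, z up. On its flat top: three outlets in a row at x +50 mm, y +75, 0, -75 mm; in line with each, at x -50 mm and the same y, that outlet's own rocker switch. Thin grey lines part the columns.
- switch_left (a joint): Grey rocker of the left outlet (seen from the robot), 42 mm (unit's x) by 25 mm; two flat halves meet in a shallow V. In rad: 0 on: near half level, top 88 mm above the desk, far half slopes up to 95 mm at its end. 0.36 off: far half level at 88 mm, near half up. Off above 0.28, on below 0.08. Moves at about 4 N on the raised half; no spring, stays as left, hard stops.
- left_near (a point): Point on the top of the near half of the left rocker, in the middle of its width, 14 mm from the V; moves with the rocker. 88 mm above the desk when level (on), about 93 mm when raised (off).
- left_far (a point): Point on the top of the far half of the left rocker, in the middle of its width, 14 mm from the V; moves with the rocker. About 93 mm up when raised (on), 88 mm when level (off).
- outlet_left (a point): Centre of the left outlet, on the unit's top, 80 mm above the desk, under whichever device stands in it.
- switch_middle (a joint): Grey rocker of the middle outlet (seen from the robot), 42 mm (unit's x) by 25 mm; two flat halves meet in a shallow V. In rad: 0 on: near half level, top 88 mm above the desk, far half slopes up to 95 mm at its end. 0.36 off: far half level at 88 mm, near half up. Off above 0.28, on below 0.08. Moves at about 4 N on the raised half; no spring, stays as left, hard stops.
- middle_near (a point): Point on the top of the near half of the middle rocker, in the middle of its width, 14 mm from the V; moves with the rocker. 88 mm above the desk when level (on), about 93 mm when raised (off).
- middle_far (a point): Point on the top of the far half of the middle rocker, in the middle of its width, 14 mm from the V; moves with the rocker. About 93 mm up when raised (on), 88 mm when level (off).
- outlet_middle (a point): Centre of the middle outlet, on the unit's top, 80 mm above the desk, under whichever device stands in it.
- switch_right (a joint): Grey rocker of the right outlet (seen from the robot), 42 mm (unit's x) by 25 mm; two flat halves meet in a shallow V. In rad: 0 on: near half level, top 88 mm above the desk, far half slopes up to 95 mm at its end. 0.36 off: far half level at 88 mm, near half up. Off above 0.28, on below 0.08. Moves at about 4 N on the raised half; no spring, stays as left, hard stops.
- right_near (a point): Point on the top of the near half of the right rocker, in the middle of its width, 14 mm from the V; moves with the rocker. 88 mm above the desk when level (on), about 93 mm when raised (off).
- right_far (a point): Point on the top of the far half of the right rocker, in the middle of its width, 14 mm from the V; moves with the rocker. About 93 mm up when raised (on), 88 mm when level (off).
- outlet_right (a point): Centre of the right outlet, on the unit's top, 80 mm above the desk, under whichever device stands in it.
- repeater: Plug-in wireless repeater: white upright block 36 (its x) by 50 (y) by 48 mm high with two stubby round antennas (9 mm thick, 15 mm tall) on top, so 63 mm overall; no cable. Origin: centre of its underside. Stands in one of the three outlets, not always the same; it is loose and shifts if bumped. z up.
- charger: Plug-in charger: plain white block 40 by 40 by 34 mm high with two dark slots on top. Origin: centre of its underside. In another outlet, loose. Leave alone.
- timer: Plug-in timer: white round drum 48 mm across, 32 mm high, with a grey dial 34 mm across and 8 mm high on top. Origin: centre of its underside. In the remaining outlet, loose. Leave alone.
- stick: White memory stick with a steel plug, 53 by 18 by 9 mm, lying on the desk to the left of the unit. Origin: underside, middle of its white case. Leave alone.
- mouse: Black computer mouse, 100 by 58 by 32 mm, on the desk to the right of the unit. Origin: centre of its underside. Leave alone.
There are look-alikes about, which are no part of the job. What is shaped like the repeater but blue is not meant.

How it is judged (in metres and radians):
On the way, in this order (a step that is already met when the one before it is completed fails the run):
1. the switch in line with the repeater is fully off, and stays off for at least 2.5 s (((horizontal distance between repeater and outlet_left below 0.03 m and value of joint switch_left above 0.28 rad) or (horizontal distance between repeater and outlet_middle below 0.03 m and value of joint switch_middle above 0.28 rad) or (horizontal distance between repeater and outlet_right below 0.03 m and value of joint switch_right above 0.28 rad))), for 2.5 s.
2. that switch is fully on again (((horizontal distance between repeater and outlet_left below 0.03 m and value of joint switch_left below 0.08 rad) or (horizontal distance between repeater and outlet_middle below 0.03 m and value of joint switch_middle below 0.08 rad) or (horizontal distance between repeater and outlet_right below 0.03 m and value of joint switch_right below 0.08 rad))), for 0.2 s.
At the end, for the whole second after the job is handed in: All three switches are on (below 0.08 rad), and the repeater, charger, timer, memory stick and mouse are at rest within 10 mm of where they started (value of joint each of switch_left, switch_middle, switch_right below 0.08 rad and distance of each of repeater, charger, timer, stick, mouse from where it was at the start of the episode below 0.01 m and linear speed of each of repeater, charger, timer, stick, mouse below 0.02 m/s); the robot touches nothing.
It fails at once if a switch of another outlet is worked (moved past 0.1 rad) ((not (horizontal distance between repeater and outlet_left below 0.03 m) and value of joint switch_left above 0.1 rad) or (not (horizontal distance between repeater and outlet_middle below 0.03 m) and value of joint switch_middle above 0.1 rad) or (not (horizontal distance between repeater and outlet_right below 0.03 m) and value of joint switch_right above 0.1 rad)).
It fails at once if a plugged-in device, the memory stick or the mouse is shifted or lifted by more than 10 mm (distance of any of repeater, charger, timer, stick, mouse from where it was at the start of the episode above 0.01 m).
It fails at once if the unit or its switches are pressed with more than 40 N (contact force between any of the arm, the fingers and ups above 40 N).
It also fails if it takes over 40 s, if anything falls off the work surface, if the arm or the gripper's body presses on something with over 40 N, if the wrist force passes 120 N, or if a joint passes its speed limit or range.

## Working session

There is one attempt and no reset: what is moved stays moved. The work goes in short steps, Python scripts to look and compute and a shell command to move; the robot and the scene stay as the last step left them, time stands still between calls to the robot, and variables do not carry over. Pictures are saved under pics/ and viewed, at most 10 in all, crops included, and the job is handed in when it is done.

```bash
mkdir -p pics
cat > h.py <<'E'
import numpy as np, cv2
from station import state, read_camera, robot
def ray(c,uv):
    p=cv2.undistortPoints(np.array([[uv]],float),np.array(c["mtx"],float),np.array(c["D"],float))[0,0]
    return np.array(c["origin"],float), np.array(c["rotation"],float)@np.array([p[0],-p[1],-1])
def onz(c,uv,z):
    o,d=ray(c,uv); return o+d*(z-o[2])/d[2]
def proj(c,P):
    q=np.array(c["rotation"],float).T@(np.array(P,float)-np.array(c["origin"],float))
    return cv2.projectPoints(np.array([[q[0],-q[1],-q[2]]]),np.zeros(3),np.zeros(3),np.array(c["mtx"],float),np.array(c["D"],float))[0].ravel()
E
python3 - <<'E'
from h import *
ims=[]
for n in("top","side"):
    c=read_camera(n); cv2.imwrite(f"pics/{n}0.png",c["pixels"]); print(n,c["origin"],np.round(c["rotation"],2).tolist())
print(state()); print(robot.hold_point_z)
E
```

```text
top [ 538.67169469   18.51966728 1044.40108512] [0.09, 0.02, -1.56]
side [437.43422599 558.08723024 757.90632484] [0.69, -0.0, -2.75]
{'time': 0.1, 'q': array([-1.27748077,  0.59200047,  0.048307  ,  1.60970051, -0.03328432,
        0.94271115, -0.03369331]), 'joint_velocities': array([-1.48042017e-03, -6.89394720e-04,  1.50908625e-05, -2.92845436e-03,
       -1.94289571e-03, -5.84366226e-05, -6.80720431e-04]), 'tau': array([ 5.91971213e-03, -5.49996364e+01,  1.55303299e+00, -1.98824787e+01,
        9.59087833e-03,  3.77224103e-03,  3.95642303e-06]), 'tcp_pos': array([273.2130449 , 670.74020921, 230.27230378]), 'tool_rot': array([-3.13958159e+00,  1.26009927e-04,  2.75487102e+00]), 'force': array([-0.04860306,  0.04655368,  0.74804011]), 'torque': array([-0.04574945, -0.0151709 , -0.00532706]), 'grasp_force': 0.0, 'opening': 85.45978214935286}
18.700000000000003
```

View pics/top0.png

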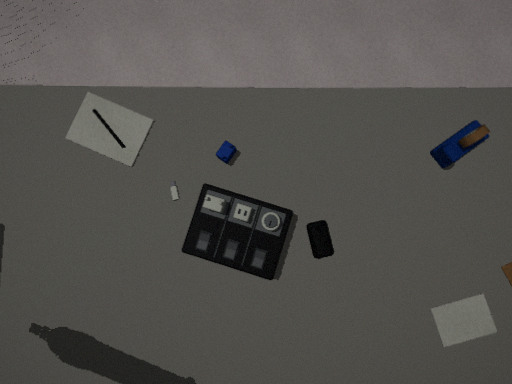

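View pics/side0.png

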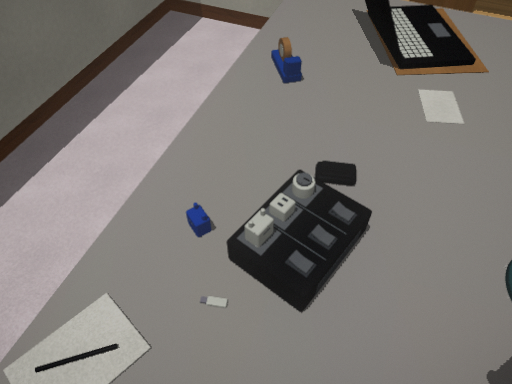

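The top view shows the repeater at (213,203), the charger at (243,212) and the timer at (270,221). In the side view the repeater is at (260,228) with its two antennas. So it stands in the left outlet, and the left rocker is at about (204,240) in top and (301,263) in side. The camera rotation is given as roll, pitch, yaw. Next I locate the rockers.

```bash
cat > fix.py <<'E'
s=open('h.py').read()
s=s.replace('def ray','from scipy.spatial.transform import Rotation\ndef RM(c):\n    return Rotation.from_euler("xyz",c["rotation"]).as_matrix()\ndef ray',1).replace('np.array(c["rotation"],float)','RM(c)')
open('h.py','w').write(s)
E
python3 fix.py
python3 - <<'E'
from h import *
for n,box in(("top",(180,180,300,282)),("side",(220,165,380,305))):
    c=read_camera(n); im=c["pixels"]; x0,y0,x1,y1=box
    cv2.imwrite(f"pics/{n}1.png",cv2.convertScaleAbs(cv2.resize(im[y0:y1,x0:x1],None,fx=5 if n=="side" else 5,fy=4.2 if 0 else (4 if n=="side" else 5),interpolation=cv2.INTER_CUBIC),alpha=2))
    if n=="top":
        g=cv2.cvtColor(im,cv2.COLOR_BGR2GRAY)
        m=((g>38)).astype(np.uint8)
        print(g[228:252:2,192:218:2])
        print([onz(c,p,80).round() for p in((207,185),(292,209),(272,278),(184,250))], onz(c,(204,239),90).round())
E
```

```text
[[19 16 19 16 12 15 15  9 15 13 18 15 15]
 [20 15 22 17 22 23 15 15 16 17 12 18 16]
 [20 15 16 17 35 35 30 34 27 15 11 17 13]
 [15 15 12 17 42 50 48 46 43 31 24 15 11]
 [15 19 16 16 43 43 49 46 46 16  9 14 17]
 [15 14 16 22 50 48 48 50 45 14 19 16 14]
 [16 16 22 40 64 52 48 46 39 25 13 13 14]
 [14 12 17 59 65 67 65 64 41 17 14 22 18]
 [18 20 31 60 66 66 69 62 11 11 19 11 18]
 [13 21 41 69 70 66 65 55 16 11 17 17 22]
 [ 9 18 35 42 56 66 65 40 23  9 12 11 27]
 [12 18 15 14 19 30 43 21  4 16 18 16 40]]
[array([651., 172.,  80.]), array([590., -52.,  80.]), array([412.,  -1.,  80.]), array([481., 228.,  80.])] [510. 175.  90.]
```

View pics/top1.png

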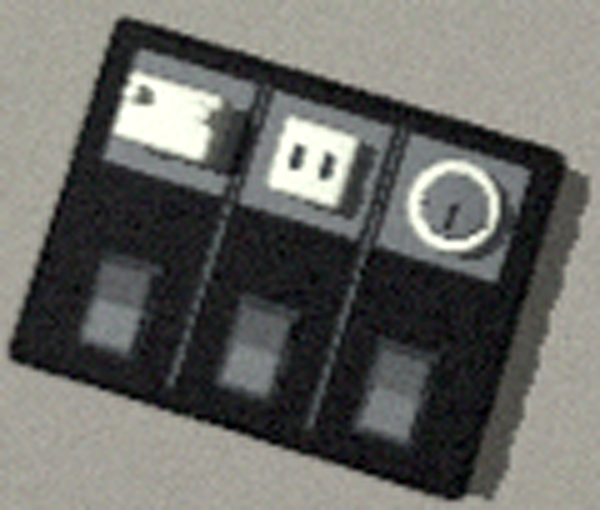

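The crop shows all three rockers with the bright near half level and the darker far half raised, so all are on. The V of the left rocker is at about crop (120,306), which is pixel (204,241). Next I measure the centroids of the near halves in both views.

Run:
```python
from h import *
R={}
for n in("top","side"):
    c=read_camera(n); g=cv2.GaussianBlur(cv2.cvtColor(c["pixels"],cv2.COLOR_BGR2GRAY),(3,3),0)
    if n=="top":
        m=((g>55)&(g<90)).astype(np.uint8); box=(185,230,275,270)
    else:
        print(g[252:278:2,284:320:2]); m=((g>28)&(g<110)).astype(np.uint8); box=(280,195,365,285)
    x0,y0,x1,y1=box; k=np.zeros_like(m); k[y0:y1,x0:x1]=m[y0:y1,x0:x1]
    N,l,s,ce=cv2.connectedComponentsWithStats(k)
    P=[]
    for i in range(1,N):
        if s[i,4]>30:
            p=onz(c,ce[i],88 if n=="top" else 90); print(n,s[i].tolist(),ce[i].round(1),p.round(1)); 
            if n=="top" and s[i,4]<300:P.append(p)
    if n=="top":
        P=sorted(P,key=lambda p:-p[1]); d=P[0]-P[-1]; yaw=np.arctan2(-d[0],d[1]) if 0 else np.arctan2(d[1],d[0])-np.pi/2
        print("dist",np.linalg.norm(d),"yaw",yaw); ex=np.array([np.cos(yaw),np.sin(yaw),0]); V=P[0]+10.5*ex
        print("V",V,"near",V-14*ex,"far",V+14*ex, "outlet",V+100*ex)
    else: print("proj V",proj(c,V),proj(c,V+21*ex+[0,0,7]),proj(c,V-21*ex), "rep top", proj(c,V+100*ex+[0,0,40]))
print(state()["tcp_pos"],state()["tool_rot"])
```

```text
top [197, 240, 10, 9, 65] [201.9 244.2] [496.5 180.4  88. ]
top [225, 249, 10, 9, 63] [229.6 253. ] [474.8 108.5  88. ]
top [185, 254, 50, 16, 427] [201.8 264. ] [446.1 179.3  88. ]
top [253, 258, 9, 9, 57] [257.4 261.9] [453.4  36.6  88. ]
dist 150.11932220987458 yaw -0.29146644633982777
V [506.56373054 177.35077157  88.        ] near [493.15420138 181.37377139  88.        ] far [519.97325971 173.32777174  88.        ] outlet [602.34608172 148.61505853  88.        ]
[[23 22 22 22 33 65 79 64 31 21 21 21 20 22 36 50 38 23]
 [23 23 22 32 64 79 80 79 65 36 23 21 20 21 20 26 44 46]
 [22 23 30 60 80 81 80 80 80 69 41 23 20 21 21 21 21 35]
 [22 24 50 78 81 81 81 81 80 80 76 56 30 21 20 20 21 21]
 [25 39 52 67 79 81 80 80 81 82 82 81 69 43 24 21 21 21]
 [28 47 49 50 65 79 81 80 82 83 83 83 82 78 57 29 21 21]
 [24 29 42 50 51 65 79 81 83 83 82 82 82 82 69 47 29 21]
 [23 22 25 35 47 50 61 77 83 82 83 82 83 74 52 44 26 22]
 [21 23 22 23 30 43 50 56 73 81 83 83 79 58 46 31 22 21]
 [22 21 21 22 21 25 38 48 52 65 79 80 60 48 34 21 22 22]
 [22 22 21 22 22 21 23 32 43 49 59 61 50 38 23 22 23 23]
 [23 23 22 21 21 22 22 22 26 39 49 50 42 25 22 22 23 23]
 [24 23 22 21 23 22 22 21 22 24 34 43 27 22 22 22 23 22]]
side [280, 195, 67, 66, 950] [302.  218.4] [532.2  82.3  90. ]
side [342, 195, 23, 14, 62] [354.  200.7] [445.8  -2.4  90. ]
side [328, 200, 30, 26, 423] [342.5 212.7] [460.3  37.1  90. ]
side [307, 224, 31, 26, 443] [322.2 236.6] [482.  108.8  90. ]
side [318, 229, 47, 56, 502] [342.1 258.3] [433.7 140.9  90. ]
side [285, 249, 32, 29, 497] [300.2 263. ] [503.2 180.4  90. ]
proj V [298.93196216 261.60209574] [290.09950073 253.50258862] [308.21186665 267.93338507] rep top [257.48150917 221.5563717 ]
[273.41558761 671.21314763 230.90762903] [-3.14090051e+00  6.92722148e-05  2.75478523e+00]
```

The three rockers span 150.1 mm as they should, the yaw is -0.291 rad, and the two views agree to about 3 mm. The left V is at about (506,178). Now I close the fingers and travel to above the far half.

```bash
python3 -m creep '[[[0,0,0],[-0.028,-0.0245,0],1],[[0,0,0],[-0.056,-0.049,0],1],[[0,0,0],[-0.084,-0.0735,0],1],[[0,0,0],[-0.112,-0.098,0],1],[[0,0,0],[-0.140,-0.1225,0],1]]' 20
python3 -m creep '[[[0,0,0],[-0.028,-0.0245,0],1],[[0,0,0],[-0.056,-0.049,0],1],[[0,0,0],[-0.084,-0.0735,0],1],[[0,0,0],[-0.112,-0.098,0],1],[[0,0,0],[-0.140,-0.1225,0],1]]'
python3 -m creep '[[[0,0,0],[-0.028,-0.0245,0],1],[[0,0,0],[-0.056,-0.049,0],1],[[0,0,0],[-0.084,-0.0735,0],1],[[0,0,0],[-0.112,-0.098,0],1],[[0,0,0],[-0.137,-0.1225,0],1]]'
```

```text
time: 0.8
tcp_pos: [357.5, 503.8, 231.4]
tool_rot: [3.141, 0.0, 2.755]
force: [1.1, -0.5, -0.5]
opening: 12.2
grasp_force: 0.0
time: 1.3
tcp_pos: [441.0, 337.6, 231.5]
tool_rot: [3.141, 0.0, 2.755]
force: [0.9, -0.9, 0.0]
opening: -0.3
grasp_force: 0.0
time: 1.8
tcp_pos: [522.0, 172.2, 231.6]
tool_rot: [3.141, 0.001, 2.754]
force: [1.5, 0.3, -0.1]
opening: 0.3
grasp_force: 0.0
```

Run:
```python
from h import *
c=read_camera("wrist"); im=cv2.convertScaleAbs(c["pixels"],alpha=1.6)
ex=np.array([.958,-.287,0]);V=np.array([506.3,178,88.])
for p in(V,V-14*ex,V+14*ex+[0,0,5]):
    u=proj(c,p); print(u); cv2.circle(im,tuple(int(a) for a in u.round()),3,(0,0,255),1)
cv2.imwrite("pics/w1.png",im); print(c["origin"])
```

```text
[258.00051661 164.59854754]
[256.75188975 151.81138214]
[259.21730631 178.09184796]
[457.95414953 199.004804   373.74728245]
```

View pics/w1.png

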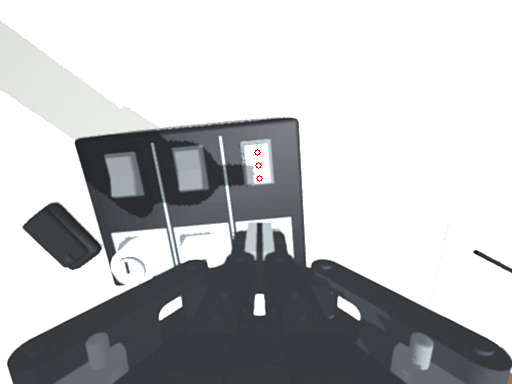

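The wrist view agrees with the measurement: the left rocker spans about (241–273, 139–186) with the predicted points centred on it. Descend.

```bash
python3 -m creep '[[[0,0,0],[0,0,0.030],1],[[0,0,0],[0,0,0.060],1],[[0,0,0],[0,0,0.090],1],[[0,0,0],[0,0,0.115],1],[[0,0,0],[0,0,0.128],1]]'
python3 -m creep '[[[0,0,0],[0,0,0.002],1],[[0,0,0],[0,0,0.004],1],[[0,0,0],[0,0,0.006],1],[[0,0,0],[0,0,0.008],1],[[0,0,0],[0,0,0.010],1]]'
```

```text
time: 2.35
tcp_pos: [519.9, 173.7, 101.4]
tool_rot: [-3.14, -0.002, 2.755]
force: [-0.2, -0.8, 0.5]
opening: -0.0
grasp_force: 0.0
time: 2.85
tcp_pos: [522.0, 174.1, 94.2]
tool_rot: [3.14, 0.002, 2.755]
force: [0.6, -1.6, 4.1]
opening: 0.4
grasp_force: 2.0
```

```bash
python3 -m creep '[[[0,0,0],[0,0,0.001],1],[[0,0,0],[0,0,0.002],1],[[0,0,0],[0,0,0.003],1],[[0,0,0],[0,0,0.004],1],[[0,0,0],[0,0,0.004],1]]'
```

```text
time: 3.35
tcp_pos: [521.7, 174.0, 89.4]
tool_rot: [3.141, 0.001, 2.755]
force: [1.9, 0.1, 3.9]
opening: -0.1
grasp_force: 1.6
```

```bash
python3 -m creep '[[[0,0,0],[0,0,0.0005],1],[[0,0,0],[0,0,0.001],1],[[0,0,0],[0,0,0.0015],1],[[0,0,0],[0,0,0.002],1],[[0,0,0],[0,0,0.002],1]]'
```

```text
time: 3.85
tcp_pos: [521.0, 174.0, 87.7]
tool_rot: [3.141, -0.0, 2.755]
force: [1.5, -0.6, 7.8]
opening: 0.1
grasp_force: 3.6
```

```bash
python3 -m creep '[[[0,0,0],[0,0,0.0003],1],[[0,0,0],[0,0,0.0006],1],[[0,0,0],[0,0,0.001],1],[[0,0,0],[0,0,0.001],1],[[0,0,0],[0,0,0.001],1]]'
```

```text
time: 4.35
tcp_pos: [521.1, 174.1, 87.6]
tool_rot: [3.141, -0.0, 2.755]
force: [0.9, -0.7, 14.4]
opening: 0.1
grasp_force: 7.2
```

The force rose to 14 N with no further travel, so this is the hard stop. Lift, move over to the near half, and check.

```bash
python3 -m creep '[[[0,0,0],[0,0,-0.015],1],[[0,0,0],[0,0,-0.030],1],[[0,0,0],[0,0,-0.040],1],[[0,0,0],[0.016,-0.002,-0.040],1],[[0,0,0],[0.031,-0.0035,-0.040],1]]'
python3 - <<'E'
from h import *
c=read_camera("side"); a=c["pixels"][225:290,255:340]
b=cv2.imread("pics/side0.png")[225:290,255:340]
w=read_camera("wrist")["pixels"][110:210,180:300]
k=cv2.INTER_CUBIC
cv2.imwrite("pics/chk.png",cv2.convertScaleAbs(np.hstack([cv2.resize(i,(390,300),interpolation=k) for i in(b,a)]),alpha=1.8))
E
```

```text
time: 4.85
tcp_pos: [488.4, 182.2, 125.7]
tool_rot: [-3.14, -0.002, 2.755]
force: [0.3, 0.9, 0.6]
opening: 0.2
grasp_force: 0.0
```

View pics/chk.png

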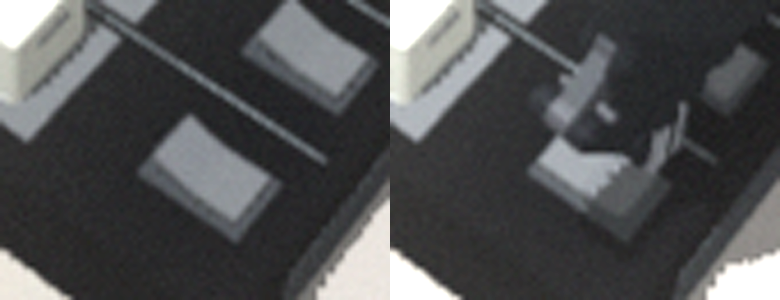

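In the side view (before on the left, now on the right) the near half is raised in shadow and the far half lies level, so the switch is off. The repeater has not moved. Hold for three seconds.

```bash
python3 -m creep '[[[0,0,0],[0,0,0],1],[[0,0,0],[0,0,0],1],[[0,0,0],[0,0,0],1],[[0,0,0],[0,0,0],1],[[0,0,0],[0,0,0],1]]' >/dev/null
python3 -m creep '[[[0,0,0],[0,0,0],1],[[0,0,0],[0,0,0],1],[[0,0,0],[0,0,0],1],[[0,0,0],[0,0,0],1],[[0,0,0],[0,0,0],1]]' >/dev/null
python3 -m creep '[[[0,0,0],[0,0,0],1],[[0,0,0],[0,0,0],1],[[0,0,0],[0,0,0],1],[[0,0,0],[0,0,0],1],[[0,0,0],[0,0,0],1]]' >/dev/null
python3 -m creep '[[[0,0,0],[0,0,0],1],[[0,0,0],[0,0,0],1],[[0,0,0],[0,0,0],1],[[0,0,0],[0,0,0],1],[[0,0,0],[0,0,0],1]]' >/dev/null
python3 -m creep '[[[0,0,0],[0,0,0],1],[[0,0,0],[0,0,0],1],[[0,0,0],[0,0,0],1],[[0,0,0],[0,0,0],1],[[0,0,0],[0,0,0],1]]'
python3 -m creep '[[[0,0,0],[0,0,0.010],1],[[0,0,0],[0,0,0.020],1],[[0,0,0],[0,0,0.025],1],[[0,0,0],[0,0,0.027],1],[[0,0,0],[0,0,0.029],1]]'
```

```text
time: 7.45
tcp_pos: [491.0, 182.2, 126.3]
tool_rot: [3.142, 0.0, 2.755]
force: [-1.2, -0.3, 0.1]
opening: 0.1
grasp_force: 0.0
time: 7.95
tcp_pos: [490.9, 182.2, 96.8]
tool_rot: [-3.141, -0.0, 2.755]
force: [0.3, -0.1, -0.6]
opening: 0.0
grasp_force: 0.0
```

```bash
python3 -m creep '[[[0,0,0],[0,0,0.0015],1],[[0,0,0],[0,0,0.003],1],[[0,0,0],[0,0,0.0045],1],[[0,0,0],[0,0,0.006],1],[[0,0,0],[0,0,0.007],1]]'
python3 -m creep '[[[0,0,0],[0,0,0.0005],1],[[0,0,0],[0,0,0.001],1],[[0,0,0],[0,0,0.0015],1],[[0,0,0],[0,0,0.002],1],[[0,0,0],[0,0,0.002],1]]'
```

```text
time: 8.45
tcp_pos: [489.4, 182.8, 90.4]
tool_rot: [-3.141, -0.003, 2.756]
force: [-4.0, 1.6, 4.2]
opening: -0.1
grasp_force: 2.2
time: 8.95
tcp_pos: [491.1, 182.2, 88.2]
tool_rot: [3.142, 0.0, 2.755]
force: [-2.0, 0.9, 2.6]
opening: -0.1
grasp_force: 1.3
```

```bash
python3 -m creep '[[[0,0,0],[0,0,0.0004],1],[[0,0,0],[0,0,0.0008],1],[[0,0,0],[0,0,0.0012],1],[[0,0,0],[0,0,0.0015],1],[[0,0,0],[0,0,0.0015],1]]'
```

```text
time: 9.45
tcp_pos: [491.2, 182.2, 88.0]
tool_rot: [3.141, 0.0, 2.755]
force: [-5.4, -0.3, 14.8]
opening: 0.0
grasp_force: 7.1
```

Hard stop again, at 15 N. Withdraw up and back toward the robot, then check.

```bash
python3 -m creep '[[[0,0,0],[0,0,-0.010],1],[[0,0,0],[0,0,-0.040],1],[[0,0,0],[0,0,-0.080],1],[[0,0,0],[0,0,-0.120],1],[[0,0,0],[0,0,-0.140],1]]'
python3 -m creep '[[[0,0,0],[0.015,0.035,0],1],[[0,0,0],[0.025,0.070,0],1],[[0,0,0],[0.025,0.105,0],1],[[0,0,0],[0.025,0.140,0],1],[[0,0,0],[0.025,0.170,0],1]]'
python3 -m creep '[[[0,0,0],[0,0.035,0],1],[[0,0,0],[0,0.07,0],1],[[0,0,0],[0,0.105,0],1],[[0,0,0],[0,0.12,0],1],[[0,0,0],[0,0.12,0],1]]'
python3 - <<'E'
from h import *
k=cv2.INTER_CUBIC
a=read_camera("side")["pixels"]; b=cv2.imread("pics/side0.png"); t=read_camera("top")["pixels"]
cv2.imwrite("pics/fin.png",cv2.convertScaleAbs(np.hstack([cv2.resize(i[160:310,220:380],(390,366),interpolation=k) for i in(b,a)]),alpha=1.5))
E
```

```text
time: 9.95
tcp_pos: [494.0, 182.3, 230.5]
tool_rot: [3.137, 0.006, 2.754]
force: [0.7, -0.1, 1.0]
opening: -0.3
grasp_force: 0.0
time: 10.45
tcp_pos: [533.8, 351.0, 227.2]
tool_rot: [3.139, 0.002, 2.755]
force: [0.1, 0.2, 1.2]
opening: -0.4
grasp_force: 0.0
time: 10.95
tcp_pos: [578.2, 463.3, 226.5]
tool_rot: [3.139, 0.001, 2.757]
force: [-1.3, 0.3, -0.3]
opening: -0.1
grasp_force: 0.0
```

View pics/fin.png

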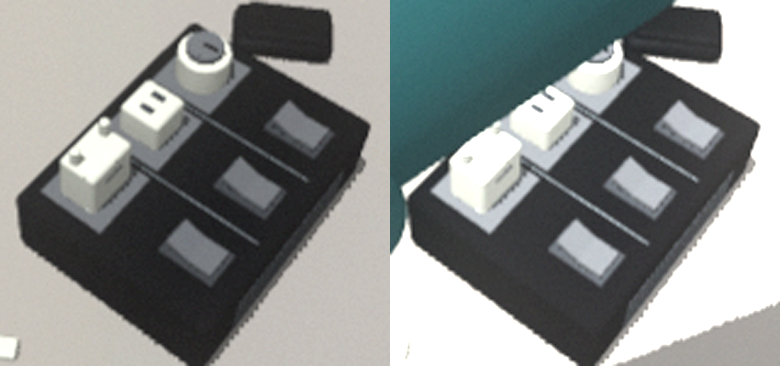

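The left rocker at crop (585,250) looks just as it did at the start, with the far half raised, so it is on. The repeater, charger, timer and mouse are where they were, and the arm is clear of everything.

```bash
python3 -c "
from station import robot
print(robot.sign_off())"
```

```text
the job is handed in; nothing more can be done
None
```

I switched the repeater's outlet (the left one) off for over three seconds, then fully on again, pressing with at most about 15 N. I withdrew the arm and handed the job in; the pictures show nothing else moved, but sign-off gave no verdict.

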